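# Turn the jar shaker round for its next run

### The job

Get the jar shaker ready for its next run: unlock every finished jar still in it (push down, a quarter turn counter-clockwise, lift out) and stand it upright in the steel tray, lock every jar waiting on the bench into a free station (lugs through the slots, push in against the spring, a quarter turn clockwise, let it rise into its lock), and turn the run counter back to its zero stop. Leave the other things on the bench alone.

Things in the scene. Friction and masses are not known exactly. Their poses are not given: they have to be found in the camera images.
- shaker: jar shaker, fixed: white base 235 x 325 mm (x by y), 55 mm high, on it an aluminium platform with four bayonet stations in a square of 115 mm pitch, and at its -y side a console 61 mm high with the run counter. Origin: centre of the underside; its x points away from the robot, y to the left (yaw within 0.2)
- station_1 (a point): far left bayonet station: centre of its socket floor, 55 mm above the bench, axes as the shaker's. All stations alike: ring of outer d 89, 21 mm high, bore d 54, lip with two entry slots 14 mm wide at its +x and -x sides, a spring plate inside. Working of it: see station_2 and station_3
- station_2 (a point): far right station, point and shape as station_1. Fitting: a jar put in (lugs in the slots) rests on the spring plate 12 mm above the floor. Pushing down takes 5 N at first, 14 N at the floor. With its underside under 4 mm above the floor the lugs pass below the lip and it turns clockwise (seen from above) only, to a stop 5 degrees past the quarter turn
- station_3 (a point): near left station, point and shape as station_1. Locking: let up after the quarter turn, the spring (9 N) lifts the lugs 3 mm into notches: the jar then stands 7 mm above the floor, wing along the shaker's y. Unlocking is the reverse: push down 4 to 6 mm, a quarter turn counter-clockwise (wing along x, lugs at the slots), lift
- station_4 (a point): near right station, point, shape and working as station_1 to station_3
- done_1: Squat steel jar 91 mm tall: foot d 50 x 23 mm (lowest 4 mm tapered to d 44); body and grey lid d 65 to z = 58; on the lid a wing grip 44 long (x), 14 thick (y), z = 58 to 91. Two lugs 8 mm wide reach 37 mm from the axis along +-x at z = 4 to 9. Origin: centre of the underside, z up; half a turn looks the same. 0.2 to 0.33 kg. Finished jar: locked in the station of its number at the start, or absent (None)
- done_2: Squat steel jar 91 mm tall: foot d 50 x 23 mm (lowest 4 mm tapered to d 44); body and grey lid d 65 to z = 58; on the lid a wing grip 44 long (x), 14 thick (y), z = 58 to 91. Two lugs 8 mm wide reach 37 mm from the axis along +-x at z = 4 to 9. Origin: centre of the underside, z up; half a turn looks the same. 0.2 to 0.33 kg. Finished jar: locked in the station of its number at the start, or absent (None)
- done_4: Squat steel jar 91 mm tall: foot d 50 x 23 mm (lowest 4 mm tapered to d 44); body and grey lid d 65 to z = 58; on the lid a wing grip 44 long (x), 14 thick (y), z = 58 to 91. Two lugs 8 mm wide reach 37 mm from the axis along +-x at z = 4 to 9. Origin: centre of the underside, z up; half a turn looks the same. 0.2 to 0.33 kg. Finished jar: locked in the station of its number at the start, or absent (None)
- new_1: Squat steel jar 91 mm tall: foot d 50 x 23 mm (lowest 4 mm tapered to d 44); body and grey lid d 65 to z = 58; on the lid a wing grip 44 long (x), 14 thick (y), z = 58 to 91. Two lugs 8 mm wide reach 37 mm from the axis along +-x at z = 4 to 9. Origin: centre of the underside, z up; half a turn looks the same. 0.2 to 0.33 kg. Waiting jar: stands on the bench left of the shaker at the start, or absent (None)
- new_2: Squat steel jar 91 mm tall: foot d 50 x 23 mm (lowest 4 mm tapered to d 44); body and grey lid d 65 to z = 58; on the lid a wing grip 44 long (x), 14 thick (y), z = 58 to 91. Two lugs 8 mm wide reach 37 mm from the axis along +-x at z = 4 to 9. Origin: centre of the underside, z up; half a turn looks the same. 0.2 to 0.33 kg. Waiting jar: stands on the bench left of the shaker at the start, or absent (None)
- new_3: Squat steel jar 91 mm tall: foot d 50 x 23 mm (lowest 4 mm tapered to d 44); body and grey lid d 65 to z = 58; on the lid a wing grip 44 long (x), 14 thick (y), z = 58 to 91. Two lugs 8 mm wide reach 37 mm from the axis along +-x at z = 4 to 9. Origin: centre of the underside, z up; half a turn looks the same. 0.2 to 0.33 kg. Waiting jar: stands on the bench left of the shaker at the start, or absent (None)
- tray: steel tray on the bench right of the shaker, fixed, 250 x 135 mm (x by y), 20 mm high, walls 3 mm, floor 3 mm thick. Origin: centre of the underside
- counter (a joint): run counter: 0 at its zero stop (white pointer line towards the shaker's +x, at the heavy tick beside the steel pin), grows as the knob is turned clockwise seen from above, to 4.71; so it is reset counter-clockwise. It stays where it is left (friction about 0.04 N m); a hard stop at 0
- counter_grip (a point): point on the knob's upright axis 89 mm above the bench, in the bar grip: bar 42 mm long and 13 mm thick, from 74 to 101 mm above the bench, on a disc of d 44 mm. Axes turn with the knob: x along the bar, towards the pointer end
- blue_cap_bottle: bystander, small bottle with a blue cap d 52 x 115 mm, in front of the hotplate; origin: centre of its underside
- vial: bystander, glass vial with a black cap d 27 x 66 mm, in front of the waiting jars; origin: centre of its underside
Not all that is in view belongs to the job. Leave any orange look-alike of the new_3 alone. Leave any orange look-alike of the done_4 alone.

How it is judged:
By the outcome, as a careful person would: the job done as asked, in the order asked, and still so for the second after the job is handed in, with the robot touching nothing.
Of done_1, done_2, done_4 only 1 to 2 are there at a start; the rules pass over those that are not, and their reading is None.
Of new_1, new_2, new_3 only 2 to 3 are there at a start; the rules pass over those that are not, and their reading is None.
At some moment in a run one of new_1, new_2, new_3 may be knocked a few centimetres aside while the robot is not near it.
It also fails if it takes over 210 s, if anything falls off the work surface, if the arm or the gripper's body presses on something with over 40 N, if the wrist force passes 120 N, or if a joint passes its speed limit or range.

### The arm

A 6-joint arm with a two-finger parallel gripper is mounted at the origin on a cart in front of the work surface, level with it; the furniture and walls round the work are solid. World frame = base frame: x ahead of the robot, y to its left, z up, the work surface at z = 0. Lengths are in m, angles in rad, forces in N, time in s.
With the tool pointing down it reaches from about 0.375 to 0.975 m from the base axis. Payload 3.8 kg.
Tool frame: the origin (TCP) lies between the finger pads; the fingertips stand 22 mm ahead of it and the grasp point (between the pads) lies 3 mm ahead of it (ctrl.tip_reach is the distance from the TCP to the fingertips, in m); y points along the fingers, z is the direction in which the jaws open and shut, and the axes are right-handed (so a half turn about y gives the same grasp; the last joint's range is limited). The gripper opens to 88 mm and grips with 3 to 60 N. Pads are 18 mm wide; open, the fingers measure 123 mm over their backs; the gripper's body (75 mm by 187 mm) begins 45 mm behind the grasp point.
Start: joints at [-1.193, 0.264, 1.604, -0, 1.274, -0.037], TCP at [0.272, -0.618, 0.261] pointing down, gripper open.
Joint ranges: [-2.63, 2.63], [-0.94, 2.18], [0.31, 2.57], [-1.31, 4.45], [0, 2.66], [-2.55, 2.55]. Speed limits (rad/s): [2.57, 2.57, 3.14, 3.14, 3.14, 3.14].

### API

Orientations are given as [roll, pitch, yaw] about the fixed x, y, z axes, in that order (R = Rz(yaw) Ry(pitch) Rx(roll)).
In Python, from plant import ctrl, solver, cams gives the robot as it stands. The module is installed in compiled form; this text tells all that it offers. Calls block until the motion is done:
- ctrl.move_pose(position, orientation): joint-space move of the TCP to a pose.
- ctrl.move_linear(position, velocity=0.15, orientation=None): straight line of the TCP; orientation=None keeps the orientation; velocity is the mean speed in m/s.
- ctrl.move_j(angles): joint-space move.
- ctrl.move_gripper(opening, f_grip=None): finger opening in m; f_grip is the grip in N (None keeps the last); returns when the fingers have stopped.
- ctrl.dwell(seconds).
- solver.ik(position, orientation): joint angles nearest the present ones, or None.
- cams.get_image(name): name is "scene" or "top"; returns (picture, depth): 480x640x3 uint8, blue, green, red; 480x640 float32, m along the optical axis (not along the pixel's ray), 0 where there is no reading.
- cams.get_calibration(name): a dict with "intrinsics" (3x3 intrinsics, pixels), "extrinsics" (4x4, takes a point from world to camera coordinates). Camera axes: x right, y down, z forward; pixel columns grow to the right and rows downward; lengths in m; the calibration is good to about 2 mm. A picture is of the moment at which its call begins. get_calibration takes no time and is no camera call.
A pose or a line that the arm cannot do raises ctrl.IKError and nothing moves.
- ctrl.sign_off(): hands the job in, once; it reports no verdict.
Readings, each from a call of its own:
- ctrl.current_time_s(): time.
- ctrl.current_joints(): joint angles.
- ctrl.current_qd(): joint speeds.
- ctrl.current_joint_torque(): joint torques, N m.
- ctrl.current_tool_pos(): TCP position.
- ctrl.current_orientation(): TCP orientation.
- ctrl.current_force(): force on the tool from outside, world axes, zero at the start.
- ctrl.current_wrist_torque(): the same for the moment, N m.
- ctrl.current_grip_width(): finger opening in m.
Only numpy, scipy, OpenCV 4.12 (cv2) and the standard library are available. Lean on these libraries where they do the work, as an engineer would, in place of code of your own. Each camera call takes 0.05 s, during which the arm holds its last target. There are 200 camera calls.

## Working session

There is one attempt and no reset: what is moved stays moved. The work goes in short steps, each a Python script; the robot and the scene stay as the last script left them, time stands still between calls to the robot, and variables do not carry over. Pictures are saved under pics/ and viewed, about 12 in all and at most 16, crops included, and the job is handed in when it is done.

```bash
mkdir -p pics; ls
python3 - <<'E'
from plant import ctrl,solver,cams
import cv2,numpy as np
for n in("scene","top"):
    im,d=cams.get_image(n); cv2.imwrite(f"pics/{n}0.png",im); np.save(f"pics/{n}0.npy",d)
    c=cams.get_calibration(n); print(n,np.round(c["intrinsics"],1).tolist(),np.round(c["extrinsics"],3).tolist())
print(ctrl.current_time_s(),ctrl.current_orientation(),ctrl.tip_reach,ctrl.current_force())
E
```

```text
pics
scene [[560.1, 0.0, 315.1], [0.0, 560.1, 245.5], [0.0, 0.0, 1.0]] [[-0.89, -0.455, 0.011, 0.431], [-0.207, 0.383, -0.9, 0.175], [0.405, -0.804, -0.435, 1.644], [0.0, 0.0, 0.0, 1.0]]
top [[524.9, 0.0, 321.8], [0.0, 524.9, 237.0], [0.0, 0.0, 1.0]] [[0.396, -0.918, 0.011, -0.184], [-0.767, -0.337, -0.546, 0.427], [0.505, 0.208, -0.838, 1.596], [0.0, 0.0, 0.0, 1.0]]
0.1 [-1.57282811e+00  6.66510403e-05 -2.72681696e+00] 0.022 [ 0.7992417   0.24140551 -0.56554871]
```

View pics/scene0.png

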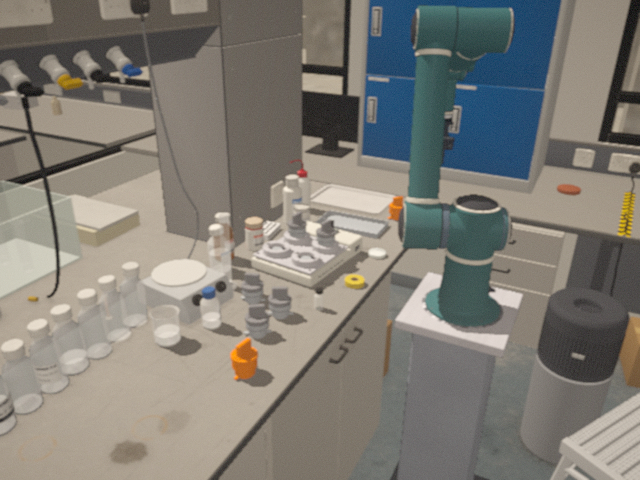

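View pics/top0.png

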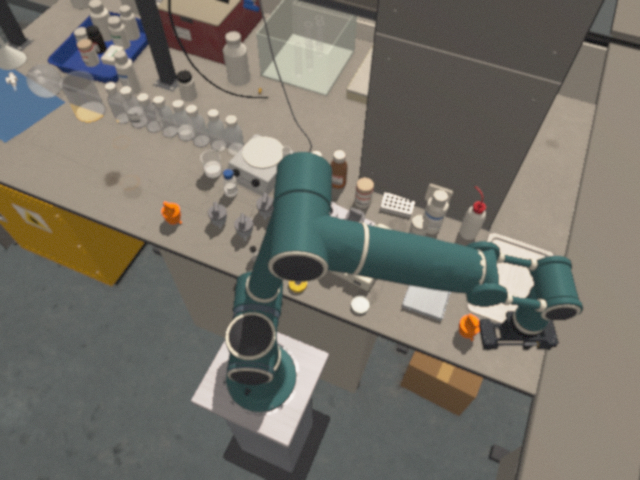

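```bash
cat > h.py <<'E'
from plant import ctrl,solver,cams
import cv2,numpy as np
C={n:cams.get_calibration(n) for n in("scene","top")}
K={n:C[n]["intrinsics"] for n in C}; T={n:C[n]["extrinsics"] for n in C}
P={n:K[n]@T[n][:3] for n in C}
def shot(tag,names=("scene","top")):
    o={}
    for n in names:
        im,d=cams.get_image(n); cv2.imwrite(f"pics/{n}{tag}.png",im); np.save(f"pics/{n}{tag}.npy",d); o[n]=(im,d)
    return o
def onz(n,uv,z):
    "pixel -> world point on plane z"
    R=T[n][:3,:3];t=T[n][:3,3];c=-R.T@t
    r=R.T@np.linalg.solve(K[n],[*uv,1.]);return c+r*(z-c[2])/r[2]
def dep(n,uv,D):
    "pixel -> world point by depth"
    R=T[n][:3,:3];t=T[n][:3,3]
    d=D[int(round(uv[1])),int(round(uv[0]))]
    return R.T@(np.linalg.solve(K[n],[*uv,1.])*d-t)
def tri(a,b):
    X=cv2.triangulatePoints(P["scene"],P["top"],np.float64(a).reshape(2,1),np.float64(b).reshape(2,1)).ravel();return X[:3]/X[3]
def proj(n,X): p=P[n]@np.append(X,1);return p[:2]/p[2]
def crop(tag,n,u0,v0,w,h,k,out):
    im=cv2.imread(f"pics/{n}{tag}.png");cv2.imwrite(f"pics/{out}.png",cv2.resize(im[v0:v0+h,u0:u0+w],None,fx=k,fy=k,interpolation=cv2.INTER_CUBIC))
E
python3 - <<'E'
from h import *
o=ctrl.current_orientation();print(o)
p=ctrl.current_tool_pos();ctrl.move_linear([p[0],p[1],.34],.2)
print(ctrl.current_joints())
j=ctrl.current_joints();j=np.array(j);j[0]=-2.0;ctrl.move_j(j)
print(ctrl.current_time_s(),ctrl.current_tool_pos(),ctrl.current_orientation())
shot("1")
crop("1","scene",190,165,220,165,3.6,"c1");crop("1","top",150,130,360,240,2.2,"c2")
E
```

```text
[-1.57282811e+00  6.66510403e-05 -2.72681696e+00]
[-1.19290784e+00  2.27115472e-01  1.50586216e+00 -2.68432283e-05
  1.40876815e+00 -3.69390874e-02]
2.5667 [-0.2566374  -0.62344279  0.33958338] [-1.57095514e+00  4.33958080e-04  2.75081836e+00]
```

View pics/c1.png

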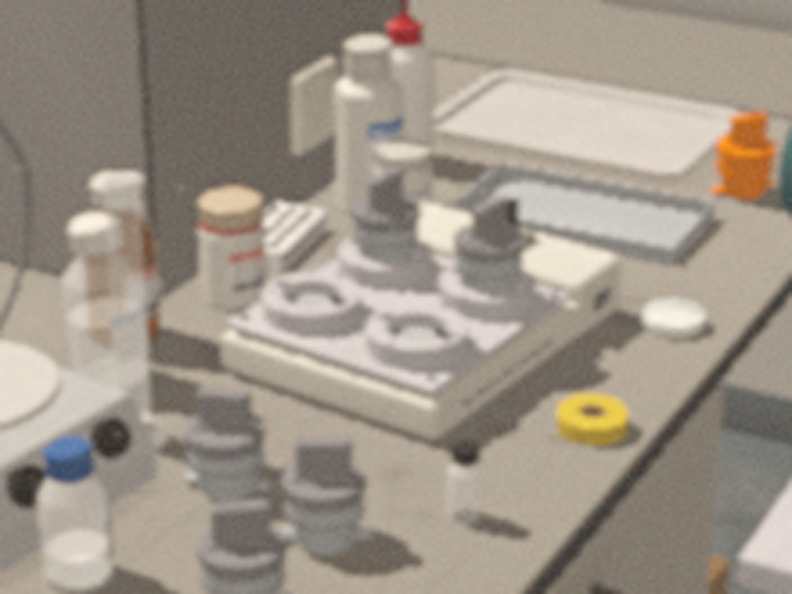

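View pics/c2.png

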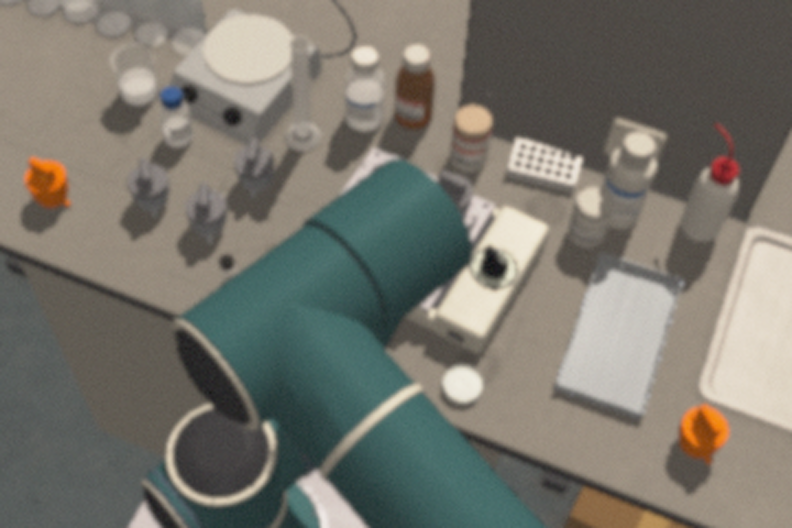

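Run:
```python
from h import *
j=np.array(ctrl.current_joints());j[0]=-2.55;j[1]+=.35;j[2]-=.1;ctrl.move_j(j)
print(ctrl.current_time_s(),ctrl.current_tool_pos())
o=shot("2",("top",))
crop("2","top",190,150,250,190,3.2,"c3")
```

```text
4.25 [-0.58221825 -0.42311025  0.14574566]
```

View pics/c3.png

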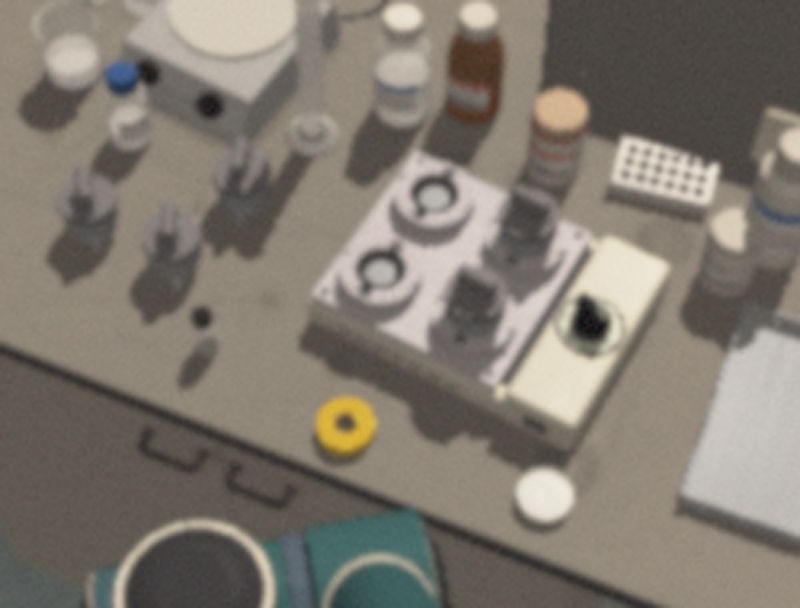

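Run:
```python
from h import *
def cloud(n,D):
    v,u=np.mgrid[:480,:640];d=D.ravel();R=T[n][:3,:3];t=T[n][:3,3]
    r=np.linalg.solve(K[n],np.stack([u.ravel(),v.ravel(),np.ones(u.size)]))*d
    return (R.T@(r-t[:,None])).T, d>0
sc=1.6 # px per 2mm.. 
out=[]
for n,tag in(("top","2"),("scene","1")):
    D=np.load(f"pics/{n}{tag}.npy");im=cv2.imread(f"pics/{n}{tag}.png");X,ok=cloud(n,D)
    np.save(f"pics/X_{n}.npy",X)
    # bench noise
    m=ok&(abs(X[:,2])<.015)&(X[:,0]>.35)&(X[:,0]<.7)&(abs(X[:,1])<.6)
    A=np.c_[X[m][:,:2],np.ones(m.sum())];q=np.linalg.lstsq(A,X[m][:,2],rcond=None)[0];print(n,q,np.std(X[m][:,2]-A@q))
    for a,b in((.045,.058),(.058,.066),(.072,.082)):
        m=ok&(X[:,2]>a)&(X[:,2]<b)&(X[:,0]>.35)&(X[:,0]<.8)&(abs(X[:,1])<.4);print(a,m.sum(),X[m].mean(0).round(3),X[m].min(0).round(3),X[m].max(0).round(3))
    # ortho map x .3-.9 up, y .45..-.6 ; 1.5 mm/px
    H=np.zeros((400,700),np.float32);Cc=np.zeros((400,700,3),np.uint8)
    o=np.argsort(X[:,2]);I=((.9-X[:,0])/.0015).astype(int);J=((.5-X[:,1])/.0015).astype(int)
    k=o[(ok&(I>=0)&(I<400)&(J>=0)&(J<700)&(X[:,2]<.3)&(X[:,2]>-.03))[o]]
    Cc[I[k],J[k]]=im.reshape(-1,3)[k];out.append(cv2.dilate(Cc,np.ones((3,3))))
cv2.imwrite("pics/ortho.png",cv2.resize(np.vstack(out),(700,600) if 0 else None,fx=.75,fy=.75))
# clicks
T1=lambda p:(190+p[0]/3.2,150+p[1]/3.2); S1=lambda p:(190+p[0]/3.6,165+p[1]/3.6)
for nm,a,b in(("st1",(314,300),(436,197)),("st3",(415,335),(380,272))):
    print(nm,tri(S1(a),T1(b)).round(4),onz("scene",S1(a),.076).round(4),onz("top",T1(b),.076).round(4))
```

```text
top [ 0.00356285 -0.00031008  0.00029739] 0.00436605504887508
0.045 2119 [0.535 0.017 0.054] [ 0.351 -0.342  0.045] [0.8   0.4   0.058]
0.058 2108 [ 0.53  -0.02   0.062] [ 0.353 -0.343  0.058] [0.798 0.4   0.066]
0.072 1318 [0.575 0.051 0.077] [ 0.351 -0.357  0.072] [0.8   0.4   0.082]
scene [ 0.00261411 -0.00217442 -0.00054918] 0.003977836613099923
0.045 1751 [0.53  0.074 0.053] [ 0.35  -0.328  0.045] [0.8   0.4   0.058]
0.058 995 [0.535 0.033 0.061] [ 0.353 -0.322  0.058] [0.8   0.399 0.066]
0.072 1214 [0.586 0.096 0.076] [ 0.425 -0.333  0.072] [0.8   0.4   0.082]
st1 [0.6033 0.0445 0.0661] [0.5892 0.064  0.076 ] [0.6002 0.0427 0.076 ]
st3 [0.4901 0.0613 0.0649] [0.4778 0.0818 0.076 ] [0.4856 0.0588 0.076 ]
```

View pics/ortho.png

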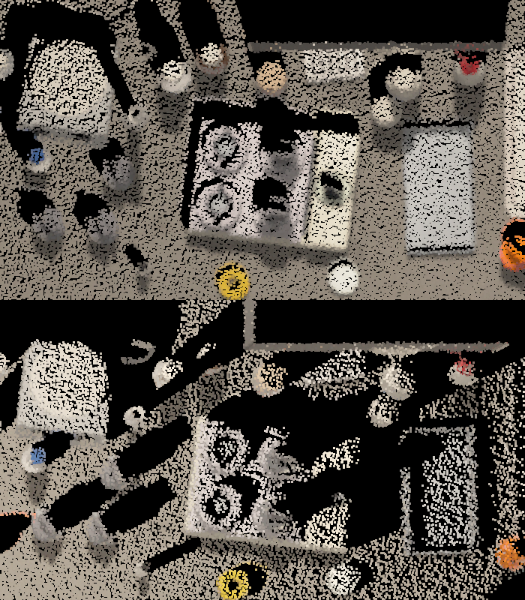

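```bash
cat > fit.py <<'E'
from h import *
from scipy.optimize import least_squares
def cloud(n,D):
    v,u=np.mgrid[:480,:640];d=D.ravel();R=T[n][:3,:3];t=T[n][:3,3]
    r=np.linalg.solve(K[n],np.stack([u.ravel(),v.ravel(),np.ones(u.size)]))*d
    return (R.T@(r-t[:,None])).T[d>0]
def box(X,x0,x1,y0,y1,z0,z1):
    q=np.maximum(np.array([x0,y0,z0])-X,X-np.array([x1,y1,z1]))
    return np.linalg.norm(np.maximum(q,0),axis=1)+np.minimum(q.max(1),0)
def ring(X,c,r0,r1,z0,z1):
    r=np.hypot(X[:,0]-c[0],X[:,1]-c[1]);q=np.stack([np.maximum(r0-r,r-r1),np.maximum(z0-X[:,2],X[:,2]-z1)],1)
    return np.linalg.norm(np.maximum(q,0),axis=1)+np.minimum(q.max(1),0)
def loc(X,x,y,a):
    c,s=np.cos(a),np.sin(a);d=X-[x,y,0];return np.c_[c*d[:,0]+s*d[:,1],-s*d[:,0]+c*d[:,1],d[:,2]]
def jar(L,z0=0,along=0):
    if along: L=L[:,[1,0,2]]
    L=L-[0,0,z0]
    return np.minimum.reduce([ring(L,(0,0),-1,.025,0,.023),ring(L,(0,0),-1,.0325,.023,.058),box(L,-.022,.022,-.007,.007,.058,.091),box(L,-.037,.037,-.004,.004,.004,.009)])
def shaker(p,X,occ):
    x,y,a,sx,sy,cy=p;L=loc(X,x,y,a)
    d=[box(L,-.1175,.1175,-.1625,.1625,0,.055),box(L,-.1175,.1175,-.1625,cy,0,.061)]
    for i,(u,v) in enumerate(((1,1),(1,-1),(-1,1),(-1,-1))):
        c=(sx+u*.0575,sy+v*.0575);d.append(ring(L,c,.027,.0445,.055,.076))
        if i+1 in occ: d.append(jar(L-[*c,0],.062,1))
        else: d.append(ring(L,c,-1,.027,.055,.067))
    d.append(X[:,2]);return np.minimum.reduce(d)
def fit(f,p0,X,s=.004):
    r=least_squares(lambda p:f(p,X),p0,loss="soft_l1",f_scale=s,x_scale=.01);return r.x,np.median(abs(r.fun))
E
python3 - <<'E'
from fit import *
Xs={n:cloud(n,np.load(f"pics/{n}{t}.npy")) for n,t in(("top","2"),("scene","1"))}
def sel(X,x,y,r,z=(-.01,.2)): return X[(np.hypot(X[:,0]-x,X[:,1]-y)<r)&(X[:,2]>z[0])&(X[:,2]<z[1])]
def sh(X):
    L=loc(X,.545,0,-.12);m=(abs(L[:,0])<.135)&(abs(L[:,1])<.18)&(X[:,2]>-.01)&(X[:,2]<.17)&~((L[:,1]<-.08)&(L[:,2]>.066));return X[m]
p0=[.545,-.0,-.12,0,.04,-.07]
for n,X in(("top",sh(Xs["top"])),("scene",sh(Xs["scene"])),("both",np.vstack([sh(Xs[k]) for k in Xs]))):
    p,e=fit(lambda p,X:shaker(p,X,(2,4)),p0,X);print(n,len(X),p.round(4),e)
    c,s=np.cos(p[2]),np.sin(p[2])
    st=[(p[0]+c*(p[3]+u*.0575)-s*(p[4]+v*.0575),p[1]+s*(p[3]+u*.0575)+c*(p[4]+v*.0575)) for u,v in((1,1),(1,-1),(-1,1),(-1,-1))];print(np.round(st,4).tolist())
    np.save("shaker.npy",np.r_[p,np.ravel(st)])
L={k:loc(Xs[k],*p[:3]) for k in Xs}
for k in Xs:
    m=(L[k][:,1]<-.085)&(abs(L[k][:,0])<.11)&(L[k][:,1]>-.16)&(L[k][:,2]>.068)&(L[k][:,2]<.115);print("knob pts",k,m.sum(),L[k][m].mean(0).round(4),np.median(Xs[k][m],0).round(4),L[k][m][:,2].max().round(3))
# jars
for g in((.565,.27),(.47,.38),(.47,.30)):
    for n in("top","scene","both"):
        X=np.vstack([sel(Xs[k],*g,.055) for k in(Xs if n=="both" else [n])])
        c=X[X[:,2]>.03][:,:2].mean(0)
        X=np.vstack([sel(Xs[k],*c,.045) for k in(Xs if n=="both" else [n])])
        best=min((fit(lambda p,X:np.minimum(jar(loc(X,*p)),X[:,2]),[*c,a],X)[::-1] for a in np.arange(0,3.1,.52)),key=lambda r:r[0])
        print(g,n,len(X),best[1].round(4),round(best[0],4))
E
```

```text
top 5855 [ 0.5384 -0.0142 -0.1219 -0.0015  0.0125 -0.1042] 0.0022598382491516994
[[0.6025, 0.0485], [0.5885, -0.0656], [0.4883, 0.0625], [0.4743, -0.0516]]
scene 5501 [ 0.5378 -0.0148 -0.1195 -0.0017  0.0121 -0.1148] 0.0021088136274234545
[[0.6015, 0.0477], [0.5878, -0.0665], [0.4873, 0.0614], [0.4736, -0.0528]]
both 11356 [ 0.5381 -0.0143 -0.1205 -0.0015  0.0119 -0.1149] 0.0021601414525226365
[[0.602, 0.0479], [0.5882, -0.0662], [0.4879, 0.0617], [0.474, -0.0524]]
knob pts top 160 [-0.01   -0.1326  0.0808] [ 0.5128 -0.1532  0.0759] 0.108
knob pts scene 7 [-0.0068 -0.1279  0.0766] [ 0.5082 -0.1658  0.0751] 0.086
(0.565, 0.27) top 532 [0.5575 0.264  0.2161] 0.0023
(0.565, 0.27) scene 733 [0.5564 0.2629 0.3203] 0.0016
(0.565, 0.27) both 1234 [0.557  0.2634 3.4178] 0.002
(0.47, 0.38) top 566 [0.4534 0.4037 0.675 ] 0.0023
(0.47, 0.38) scene 963 [0.452  0.4017 0.6616] 0.0014
(0.47, 0.38) both 1498 [0.4527 0.4024 0.6515] 0.0017
(0.47, 0.3) top 575 [0.4475 0.2945 0.4862] 0.0023
(0.47, 0.3) scene 858 [0.4457 0.2933 3.6533] 0.0015
(0.47, 0.3) both 1387 [0.4464 0.2938 0.496 ] 0.0017
```

Run:
```python
from fit import *
X=cloud("top",np.load("pics/top2.npy"));p=np.load("shaker.npy")
im=cv2.imread("pics/top2.png");k=6;u0,v0,w,h=335,205,75,75
big=cv2.resize(im[v0:v0+h,u0:u0+w],None,fx=k,fy=k,interpolation=cv2.INTER_CUBIC)
c,s=np.cos(p[2]),np.sin(p[2]);W=lambda l:np.array([p[0]+c*l[0]-s*l[1],p[1]+s*l[0]+c*l[1],l[2]])
for l in ((0,-.1375),(-.0,-.13)):
  for z in(.061,.101):
    q=(proj("top",W((*l,z)))+.5-[u0,v0])*k;print(l,z,q);cv2.circle(big,tuple(int(a) for a in q),3,(0,0,255),-1)
k2=3;im2=cv2.resize(im[165:290,195:395],None,fx=k2,fy=k2,interpolation=cv2.INTER_CUBIC)
def ln(a,b,col):
    a,b=[tuple(int(t) for t in (proj("top",q)+.5-[195,165])*k2) for q in(a,b)];cv2.line(im2,a,b,col,1)
st=p[6:].reshape(4,2);jars=[(.557,.2634,.276),(.4527,.4024,.655),(.4464,.2938,.495)]
for i,q in enumerate(st):
    for r in (.0445,.027):
        t=np.linspace(0,6.29,30);pts=[np.array([q[0]+r*np.cos(a),q[1]+r*np.sin(a),.076]) for a in t]
        for a,b in zip(pts,pts[1:]): ln(a,b,(0,255,0))
for x,y,a in jars:
    d=.022*np.array([np.cos(a),np.sin(a),0]);o=np.array([x,y,.091]);ln(o-d,o+d,(0,0,255))
cv2.imwrite("pics/ov.png",np.vstack([im2,np.pad(big[:,:450],((0,0),(0,150),(0,0)))])[:825])
m=(X[:,0]>.2)&(X[:,0]<.75)&(X[:,1]<-.24)&(X[:,1]>-.52)&(X[:,2]<.015)
# tray by colour: project clicks
Q=lambda a:onz("top",a,.02).round(3)
D=np.load("pics/top2.npy");
L=X;g=(X[:,2]>.012)&(X[:,2]<.03)&(X[:,0]>.35)&(X[:,0]<.75)&(X[:,1]<-.27)&(X[:,1]>-.5)
import cv2
print("tray rim",cv2.minAreaRect(np.float32(X[g][:,:2])),g.sum())
```

```text
(0, -0.1375) 0.061 [210.99022962 273.67941629]
(0, -0.1375) 0.101 [217.26883182 235.73770634]
(-0.0, -0.13) 0.061 [199.19265905 267.92293696]
(-0.0, -0.13) 0.101 [205.2375044  229.91425673]
tray rim ((0.5592542290687561, -0.37869638204574585), (0.22478033602237701, 0.38645198941230774), 87.58524322509766) 459
```

View pics/ov.png

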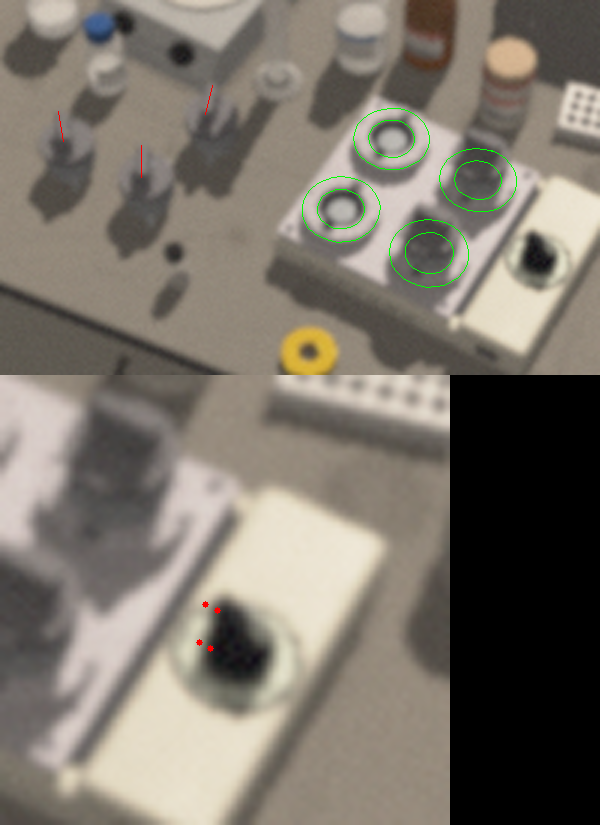

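```bash
cat > prim.py <<'E'
from fit import *
SH=np.load("shaker.npy");YAW=SH[2];ST={i+1:SH[6+2*i:8+2*i] for i in range(4)}
FL=.055; OFF=.0815            # jar underside -> TCP in the grasp
HZ=.27
ori=lambda a:[-np.pi/2,0,a]
def fz(): return float(ctrl.current_force()[2])
def at(): return np.array(ctrl.current_tool_pos())
def say(*a): print(*a,"| t %.1f z %.4f F %s w %.4f"%(ctrl.current_time_s(),at()[2],np.round(ctrl.current_force(),1),ctrl.current_grip_width()))
def lin(x,y,z,v=.15,a=None): ctrl.move_linear([x,y,z],v,None if a is None else ori(a))
def hover(x,y,a,z=HZ): ctrl.move_pose([x,y,z],ori(a))
def down(x,y,z0,z1,lim,step=.0015,v=.03):
    "guarded descent; returns the z reached and whether the force limit stopped it"
    lin(x,y,z0,.2);ctrl.dwell(.15);b=fz();z=z0
    while z>z1+1e-6:
        z=max(z-step,z1);lin(x,y,z,v)
        if fz()-b>lim: return z,True
    return z,False
def grasp(x,y,a,zj):
    ctrl.move_gripper(.05,40);hover(x,y,a)
    r=down(x,y,zj+OFF+.012,zj+OFF,6,.003,.05);say("grasp down",r)
    ctrl.move_gripper(0.0,45);ctrl.dwell(.1);say("gripped")
E
python3 - <<'E'
from fit import *
im=cv2.imread("pics/top2.png")[235:265,355:395]
b=cv2.resize(im,None,fx=15,fy=15,interpolation=cv2.INTER_CUBIC);b=(255*(b/255.)**.5).astype(np.uint8);cv2.imwrite("pics/knob.png",b)
p=np.load("shaker.npy")
q=onz("top",(335+237/6-.5,205+280/6-.5),.061);print("dial",q,loc(q[None],*p[:3]))
E
```

```text
dial [ 0.52352075 -0.16565998  0.061     ] [[ 0.00374915 -0.15205527  0.061     ]]
```

View pics/knob.png

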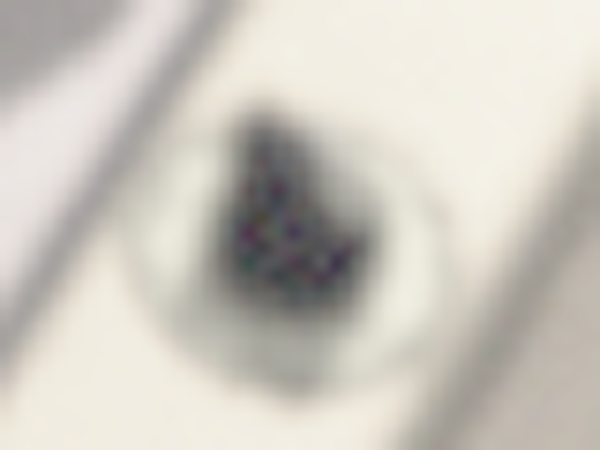

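Run:
```python
from fit import *
Xs={n:cloud(n,np.load(f"pics/{n}{t}.npy")) for n,t in(("top","2"),("scene","1"))}
def sh(X):
    L=loc(X,.54,-.05,-.12);return X[(abs(L[:,0])<.135)&(abs(L[:,1])<.18)&(X[:,2]>-.01)&(X[:,2]<.17)&~((L[:,1]<-.08)&(L[:,2]>.066))]
p0=[.54,-.05,-.12,0,.045,-.07]
for n,X in(("top",sh(Xs["top"])),("scene",sh(Xs["scene"])),("both",np.vstack([sh(Xs[k]) for k in Xs]))):
    p,e=fit(lambda p,X:shaker(p,X,(2,4)),p0,X);print(n,len(X),p.round(4),e)
    c,s=np.cos(p[2]),np.sin(p[2])
    st=[(p[0]+c*(p[3]+u*.0575)-s*(p[4]+v*.0575),p[1]+s*(p[3]+u*.0575)+c*(p[4]+v*.0575)) for u,v in((1,1),(1,-1),(-1,1),(-1,-1))];print(np.round(st,4).tolist())
    np.save("shaker.npy",np.r_[p,np.ravel(st)])
X=Xs["top"];L=loc(X,*p[:3]);im=None
q=onz("top",(335+237/6-.5,205+280/6-.5),.061);print("dial",q,loc(q[None],*p[:3]))
m=(np.hypot(*(X[:,:2]-q[:2]).T)<.035)&(X[:,2]>.068)&(X[:,2]<.115)
print("knob",m.sum(),np.histogram(X[m][:,2],[.068,.074,.08,.086,.092,.098,.104,.115])[0])
# fit knob: disc r22 z .061-.074 + bar
k=X[(np.hypot(*(X[:,:2]-q[:2]).T)<.04)&(X[:,2]>.05)&(X[:,2]<.115)]
def kn(p,X):
    l=loc(X,*p);return np.minimum.reduce([X[:,2]-.061,ring(l,(0,0),-1,.022,.061,.074),box(l,-.021,.021,-.0065,.0065,.074,.101)])
for a in np.arange(0,3.1,.4):
    r,e=fit(kn,[q[0],q[1],a],k);print(r.round(4),round(float(np.sqrt(np.mean(np.minimum(abs(kn(r,k)),.01)**2))),5),loc(np.array([[r[0],r[1],0]]),*p[:3]).round(4))
```

```text
top 6474 [ 0.5343 -0.0464 -0.1221 -0.0014  0.0449 -0.0715] 0.002153681691475965
[[0.6025, 0.0484], [0.5885, -0.0657], [0.4883, 0.0625], [0.4743, -0.0517]]
scene 5305 [ 0.5335 -0.0493 -0.1182 -0.0014  0.0469 -0.0799] 0.001866700045862643
[[0.6014, 0.0477], [0.5879, -0.0665], [0.4872, 0.0613], [0.4737, -0.0529]]
both 11779 [ 0.5338 -0.0487 -0.12   -0.0013  0.0467 -0.0802] 0.002054576219495896
[[0.602, 0.0481], [0.5883, -0.0661], [0.4879, 0.0618], [0.4741, -0.0523]]
dial [ 0.52352075 -0.16565998  0.061     ] [[ 0.00380802 -0.11738706  0.061     ]]
knob 155 [38 34 15 12 12 27 17]
[ 0.5187 -0.1675  1.118 ] 0.00345 [[-0.0008 -0.1198  0.    ]]
[ 0.5187 -0.1675  1.118 ] 0.00345 [[-0.0008 -0.1198  0.    ]]
[ 0.5187 -0.1675  1.118 ] 0.00345 [[-0.0008 -0.1198  0.    ]]
[ 0.5187 -0.1675  1.118 ] 0.00345 [[-0.0008 -0.1198  0.    ]]
[ 0.5187 -0.1675  1.118 ] 0.00345 [[-0.0008 -0.1198  0.    ]]
[ 0.5187 -0.1675  1.118 ] 0.00345 [[-0.0008 -0.1198  0.    ]]
[ 0.5187 -0.1675  1.118 ] 0.00345 [[-0.0008 -0.1198  0.    ]]
[ 0.5187 -0.1675  4.2596] 0.00345 [[-0.0008 -0.1198  0.    ]]
```

```bash
cat >> prim.py <<'E'
LOCK=YAW-np.pi/2; SLOT=YAW
def unload(s,tx,ty):
    x,y=ST[s];grasp(x,y,LOCK,FL+.007)
    z=FL+.0015+OFF;lin(x,y,z,.03);say("pressed")
    ctrl.move_pose([x,y,z],ori(LOCK+np.pi/4));ctrl.move_pose([x,y,z],ori(SLOT));say("turned",np.round(at(),4))
    lin(x,y,z+.015,.05);say("up15");lin(x,y,HZ,.2);say("lifted")
    hover(tx,ty,SLOT)
    r=down(tx,ty,.003+OFF+.012,.003+OFF-.006,5,.002,.04);say("placed",r)
    ctrl.move_gripper(.05);say("open");lin(tx,ty,HZ,.25)
E
python3 - <<'E'
from prim import *
j=np.array(ctrl.current_joints());print(j.round(3))
j[1]-=.35;j[2]+=.1;ctrl.move_j(j);j[0]=-1.19;ctrl.move_j(j)
say("ready")
unload(4,.461,-.378)
print(ctrl.current_joints().round(2))
E
```

```text
[-2.548e+00  5.750e-01  1.405e+00  1.000e-03  1.409e+00 -3.700e-02]
ready | t 8.1 z 0.3411 F [-0.1 -0.2 -0. ] w 0.0881
grasp down (0.14350000000000002, False) | t 12.8 z 0.1432 F [0.6 1.2 0.7] w 0.0501
gripped | t 13.6 z 0.1436 F [-0.5 -0.2  1.2] w 0.0136
pressed | t 13.9 z 0.1391 F [-4.3  1.  10.3] w 0.0135
turned [ 0.4744 -0.054   0.1395] | t 15.5 z 0.1395 F [-5.2 -5.4  9.4] w 0.0130
up15 | t 15.9 z 0.1533 F [-4.  -3.6  5.8] w 0.0135
lifted | t 16.6 z 0.2684 F [-0.   0.  -1.8] w 0.0131
placed (0.08249999999999999, True) | t 20.8 z 0.0845 F [-3.2  2.6  9.6] w 0.0134
open | t 21.5 z 0.0834 F [-0.7 -1.3  6.3] w 0.0502
[-0.73  0.11  1.77  0.    1.26 -2.18]
```

Run:
```python
from prim import *
unload(2,.581,-.378)
shot("3");crop("3","scene",180,160,240,180,3.2,"c4")
```

```text
grasp down (0.14350000000000002, False) | t 26.3 z 0.1432 F [0.4 0.  0.5] w 0.0500
gripped | t 27.1 z 0.1436 F [-1.  -0.3  1.4] w 0.0136
pressed | t 27.4 z 0.1395 F [-3.8  1.3  9. ] w 0.0136
turned [ 0.5887 -0.0677  0.1399] | t 28.9 z 0.1399 F [-4.6 -3.9  9.7] w 0.0137
up15 | t 29.4 z 0.1536 F [-2.7 -2.1  6.1] w 0.0135
lifted | t 30.1 z 0.2682 F [-0.2 -0.5 -1.9] w 0.0139
placed (0.08249999999999999, True) | t 34.2 z 0.0846 F [-3.5  1.2  6.7] w 0.0140
open | t 34.9 z 0.0835 F [-1.7 -0.6  5.7] w 0.0501
```

View pics/c4.png

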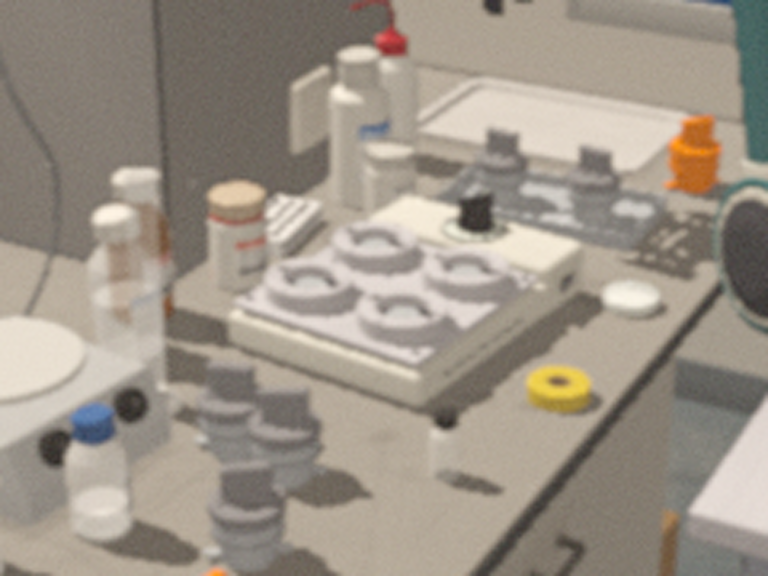

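```bash
cat >> prim.py <<'E'
def find(tag,use=("top","scene")):
    "waiting jars: cluster points at wing height, then fit the jar model"
    Xs=[cloud(n,np.load(f"pics/{n}{tag}.npy")) for n in use];X=np.vstack(Xs)
    W=X[(X[:,2]>.066)&(X[:,2]<.098)&(X[:,0]>.36)&(X[:,0]<.64)&(X[:,1]>.16)&(X[:,1]<.56)]
    H=np.zeros((200,160),np.uint8);I=((W[:,1]-.16)/.002).astype(int).clip(0,199);J=((W[:,0]-.36)/.002).astype(int).clip(0,159);H[I,J]=1
    n,_,st,ce=cv2.connectedComponentsWithStats(cv2.morphologyEx(H,cv2.MORPH_CLOSE,np.ones((5,5))))
    out=[]
    for i in range(1,n):
        if st[i,4]<60: continue
        c=np.array([.36+.002*ce[i,0],.16+.002*ce[i,1]])
        Y=X[(np.hypot(*(X[:,:2]-c).T)<.045)&(X[:,2]>-.01)&(X[:,2]<.12)]
        f=lambda p,X:np.minimum(jar(loc(X,*p)),X[:,2])
        p,e=min((fit(f,[*c,a],Y) for a in np.arange(0,3.1,.52)),key=lambda r:np.mean(np.minimum(abs(f(r[0],Y)),.01)))
        p[2]=(p[2]+np.pi/2)%np.pi-np.pi/2
        out.append((*p.round(4),len(Y),round(float(np.mean(np.minimum(abs(f(p,Y)),.01))),4),round(float(np.linalg.norm(p[:2]-c)),3)))
    return out
E
python3 - <<'E'
from prim import *
for u in(("top","scene"),("scene",),("top",)):
    print(u)
    for j in find("3",u): print([float(t) for t in j])
Xs={n:cloud(n,np.load(f"pics/{n}3.npy")) for n in("top","scene")}
def sh(X):
    L=loc(X,.54,-.05,-.12);return X[(abs(L[:,0])<.135)&(abs(L[:,1])<.18)&(X[:,2]>-.01)&(X[:,2]<.17)&~((L[:,1]<-.08)&(L[:,2]>.066))]
for n in Xs:
    X=sh(Xs[n]);p,e=fit(lambda p,X:shaker(p,X,()),SH[:6],X);print(n,len(X),p.round(4),e)
    c,s=np.cos(p[2]),np.sin(p[2]);print(np.round([(p[0]+c*(p[3]+u*.0575)-s*(p[4]+v*.0575),p[1]+s*(p[3]+u*.0575)+c*(p[4]+v*.0575)) for u,v in((1,1),(1,-1),(-1,1),(-1,-1))],4).tolist())
def kn(p,X):
    l=loc(X,*p);return np.minimum.reduce([X[:,2]-.061,ring(l,(0,0),-1,.022,.061,.074),box(l,-.021,.021,-.0065,.0065,.074,.101)])
for n in Xs:
    X=Xs[n];k=X[(np.hypot(X[:,0]-.5187,X[:,1]+.1675)<.04)&(X[:,2]>.05)&(X[:,2]<.115)]
    if len(k)>50: print("knob",n,len(k),fit(kn,[.5187,-.1675,1.118],k))
E
```

```text
('top', 'scene')
[0.5554, 0.2629, 0.3516, 585.0, 0.0021, 0.004]
[0.4907, 0.2793, 0.4118, 705.0, 0.002, 0.006]
[0.6364, 0.3238, -1.4091, 723.0, 0.0051, 0.011]
[0.4529, 0.4022, 0.612, 1464.0, 0.0022, 0.005]
[0.5866, 0.422, -0.92, 1486.0, 0.0047, 0.011]
[0.6262, 0.4342, 0.1399, 1070.0, 0.006, 0.005]
[0.6324, 0.5312, -1.1314, 1430.0, 0.0041, 0.015]
[0.3914, 0.5555, 1.4644, 1721.0, 0.0019, 0.011]
('scene',)
[0.5554, 0.2629, 0.3516, 585.0, 0.0021, 0.004]
[0.4907, 0.2793, 0.4118, 705.0, 0.002, 0.006]
[0.6364, 0.3238, -1.4091, 723.0, 0.0051, 0.011]
[0.4522, 0.4016, 0.6079, 950.0, 0.0018, 0.005]
[0.5874, 0.423, -0.9466, 1063.0, 0.0043, 0.018]
[0.6275, 0.4335, 0.0724, 961.0, 0.0057, 0.006]
[0.6346, 0.5345, -1.0556, 994.0, 0.0038, 0.019]
[0.391, 0.555, 1.4499, 1166.0, 0.0014, 0.009]
('top',)
[0.4536, 0.4029, 0.6807, 522.0, 0.0029, 0.005]
[0.5909, 0.4211, 0.1004, 434.0, 0.0051, 0.018]
[0.6398, 0.5339, 0.7648, 457.0, 0.0039, 0.023]
[0.3924, 0.5572, 1.4389, 579.0, 0.0027, 0.013]
top 5006 [ 0.5343 -0.0461 -0.1225 -0.002   0.044  -0.0822] 0.0022294794100042453
[[0.6019, 0.0478], [0.5878, -0.0663], [0.4877, 0.0619], [0.4737, -0.0522]]
scene 4989 [ 0.5335 -0.0491 -0.1228 -0.0023  0.0471 -0.0797] 0.0018269968208943776
[[0.6012, 0.048], [0.5871, -0.0661], [0.487, 0.0621], [0.473, -0.0521]]
knob top 375 (array([ 0.51852138, -0.16559226,  1.14049076]), np.float64(0.0023522198517392677))
knob scene 237 (array([ 0.51789121, -0.16524437,  1.21335218]), np.float64(0.0017127279930059247))
```

```bash
cat >> prim.py <<'E'
ST={1:(.6012,.048),2:(.5873,-.0661),3:(.4870,.062),4:(.473,-.0521)}
def load(jx,jy,ja,s):
    x,y=ST[s];grasp(jx,jy,ja,0);lin(jx,jy,.1,.1);lin(jx,jy,HZ,.25);say("lifted")
    insert(x,y)
def insert(x,y):
    hover(x,y,SLOT)
    r=down(x,y,FL+.026+OFF,FL+.008+OFF,12,.002,.04);say("in",r)
    if r[1]: raise SystemExit("blocked")
    z=FL+.001+OFF;lin(x,y,z,.03);say("pressed")
    ctrl.move_pose([x,y,z],ori(SLOT-np.pi/4));ctrl.move_pose([x,y,z],ori(LOCK-.03));say("turned",np.round(at(),4),ctrl.current_wrist_torque().round(2))
    lin(x,y,FL+.0075+OFF,.03);ctrl.dwell(.2);say("let up")
    lin(x,y,FL+.0115+OFF,.03);ctrl.dwell(.2);say("tug");lin(x,y,FL+.007+OFF,.03)
    ctrl.move_gripper(.05);say("open");lin(x,y,HZ,.25)
E
python3 - <<'E'
from prim import *
load(.4907,.2793,.412,3)
E
```

```text
grasp down (0.0815, False) | t 40.7 z 0.0812 F [0.6 0.2 0.2] w 0.0497
gripped | t 41.4 z 0.0815 F [ 0.2 -0.8  1.1] w 0.0136
lifted | t 42.6 z 0.2680 F [-0.5 -0.4 -2.6] w 0.0135
in (0.14450000000000002, False) | t 46.5 z 0.1454 F [ 1.9 -4.   4.4] w 0.0134
pressed | t 46.9 z 0.1388 F [ 0.9 -4.3  7.7] w 0.0133
turned [0.4868 0.061  0.1386] [-1.48  0.16  0.05] | t 48.5 z 0.1386 F [-0.9 -7.  10. ] w 0.0137
let up | t 49.1 z 0.1435 F [ 2.6 -7.8 -0.5] w 0.0137
tug | t 49.5 z 0.1438 F [ 11.1  -6.2 -21.2] w 0.0132
open | t 50.5 z 0.1435 F [ 0.5 -1.  -0.2] w 0.0500
```

Run:
```python
from prim import *
shot("4",("scene",))
J=find("4",("scene",))
for j in J: print([float(t) for t in j])
j=min(J,key=lambda j:np.hypot(j[0]-.555,j[1]-.263));print(j)
if np.hypot(j[0]-.5556,j[1]-.263)<.004 and abs(j[2]-.33)<.15: load(*j[:3],1)
```

```text
[0.5561, 0.263, 0.2919, 708.0, 0.0019, 0.005]
[0.6403, 0.3469, 0.7433, 591.0, 0.0056, 0.017]
[0.4519, 0.4014, 0.6459, 947.0, 0.0017, 0.004]
[0.5863, 0.4218, -1.0535, 1069.0, 0.0042, 0.018]
[0.6351, 0.5357, -1.1087, 1011.0, 0.0039, 0.019]
[0.391, 0.555, 1.4755, 1166.0, 0.0015, 0.008]
(np.float64(0.5561), np.float64(0.263), np.float64(0.2919), 708, 0.0019, 0.005)
grasp down (0.0815, False) | t 55.1 z 0.0812 F [-0.4  0.  -1.1] w 0.0504
gripped | t 55.9 z 0.0815 F [ 0.6 -0.2 -0.5] w 0.0135
lifted | t 57.0 z 0.2680 F [-0.7  0.3 -2.6] w 0.0138
in (0.14450000000000002, False) | t 61.0 z 0.1450 F [-1.8 -1.5  5.6] w 0.0137
pressed | t 61.4 z 0.1389 F [-4.3 -0.9  9.9] w 0.0137
turned [0.602  0.0479 0.1393] [-0.21  0.51  0.09] | t 63.0 z 0.1393 F [-3.2 -1.   9.2] w 0.0136
let up | t 63.5 z 0.1434 F [ 4.5 -0.8 -6.3] w 0.0135
tug | t 64.0 z 0.1437 F [ 10.8  -1.2 -22.5] w 0.0138
open | t 65.0 z 0.1435 F [0.3 0.3 0.4] w 0.0497
```

Run:
```python
from prim import *
shot("5",("scene",))
J=find("5",("scene",))
j=min(J,key=lambda j:np.hypot(j[0]-.4522,j[1]-.4018));print([float(t) for t in j])
if np.hypot(j[0]-.4522,j[1]-.4018)<.004 and abs(j[2]-.65)<.15: load(j[0]+.0003,j[1]+.0003,j[2],4)
```

```text
[0.4519, 0.4015, 0.6321, 942.0, 0.0017, 0.004]
grasp down (0.0815, False) | t 69.6 z 0.0812 F [ 0.7 -0.2  0.3] w 0.0500
gripped | t 70.3 z 0.0815 F [ 0.5 -1.1  1.5] w 0.0139
lifted | t 71.5 z 0.2680 F [-0.1 -0.5 -2.2] w 0.0140
in (0.14450000000000002, False) | t 76.3 z 0.1451 F [ 0.3 -1.8  4.9] w 0.0136
pressed | t 76.7 z 0.1385 F [-0.4 -0.7  7.8] w 0.0137
turned [ 0.4737 -0.0527  0.1389] [-0.62  0.23  0.04] | t 78.2 z 0.1389 F [-1.6 -2.1  9.7] w 0.0137
let up | t 78.8 z 0.1434 F [ 2.3 -4.6 -2.6] w 0.0138
tug | t 79.3 z 0.1438 F [ 10.7  -5.6 -22.7] w 0.0136
open | t 80.3 z 0.1435 F [-0.2 -1.3 -0.4] w 0.0502
```

Run:
```python
from prim import *
x,y=.5183,-.166;z=.104
ctrl.move_gripper(.035,20);hover(x,y,-1.99,.25)
r=down(x,y,.125,z,5,.004,.06);say(r)
ctrl.move_gripper(0,20);say("grip");print(ctrl.current_orientation(),ctrl.current_wrist_torque().round(3))
for a in np.r_[np.linspace(-1.99,-.22,5)[1:],np.arange(-.18,-.03,.02)]:
    ctrl.move_pose([x,y,z],ori(a));t=ctrl.current_wrist_torque()[2];print(round(float(a),3),ctrl.current_orientation()[2].round(3),t.round(3))
    if a>-.2 and abs(t)>.15: break
say("turned");ctrl.move_gripper(.035);lin(x,y,.25,.2)
j=np.array(ctrl.current_joints());j[0]=-1.19;ctrl.move_j(j);say("clear")
shot("6");crop("6","top",215,150,200,150,4,"c5");crop("6","scene",180,160,240,180,3.2,"c6")
```

```text
(0.104, False) | t 84.3 z 0.1040 F [1.3 0.8 0.2] w 0.0352
grip | t 84.8 z 0.1041 F [ 2.5 -0.7 -1. ] w 0.0125
[-1.56961633e+00  1.88659087e-04 -1.99007590e+00] [-0.084 -0.346  0.032]
-1.547 -1.55 0.048
-1.105 -1.107 0.078
-0.662 -0.664 0.025
-0.22 -0.221 0.001
-0.18 -0.181 0.024
-0.16 -0.161 0.008
-0.14 -0.141 -0.021
-0.12 -0.121 0.012
-0.1 -0.101 -0.231
turned | t 88.0 z 0.1041 F [-11.2  -6.9   6.6] w 0.0131
clear | t 91.0 z 0.2486 F [-0.   0.5 -0.3] w 0.0349
```

View pics/c5.png

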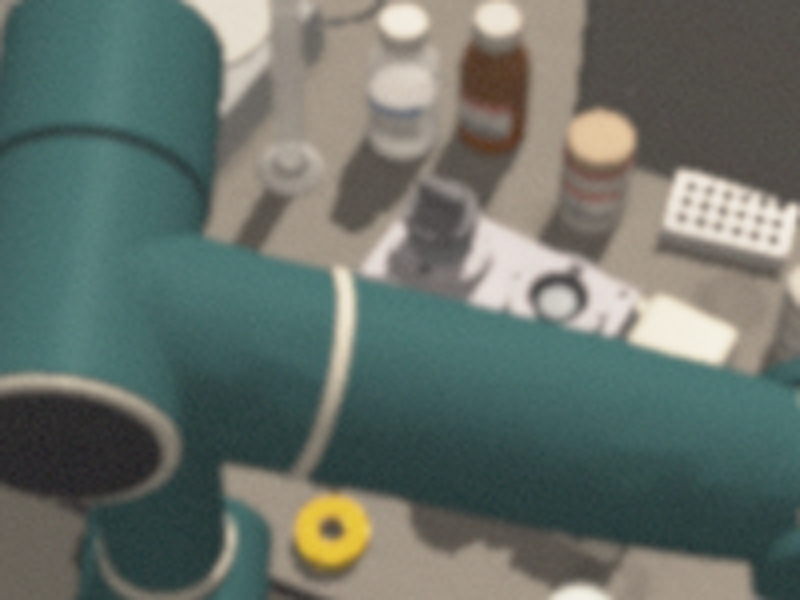

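View pics/c6.png

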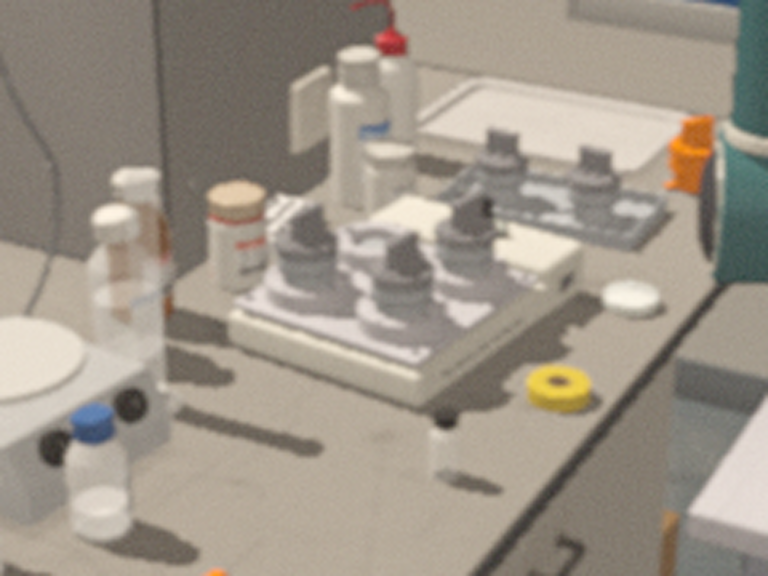

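Run:
```python
from prim import *
ctrl.move_j([-2.0,.227,1.506,0,1.409,-.037]);ctrl.move_j([-2.55,.577,1.406,0,1.409,-.037]);say("clear")
shot("7");Xs={n:cloud(n,np.load(f"pics/{n}7.npy")) for n in("top","scene")}
X=np.vstack(list(Xs.values()))
for nm,(x,y),z,a0 in[(s,ST[s],FL+.007,LOCK) for s in(1,3,4)]+[("tray",(.461,-.378),.003,SLOT),("tray",(.581,-.378),.003,SLOT)]:
    Y=X[(np.hypot(X[:,0]-x,X[:,1]-y)<.045)&(X[:,2]>z+.025)&(X[:,2]<z+.11)]
    r=least_squares(lambda p:jar(loc(Y-[0,0,p[3]],*p[:3])),[x,y,a0,z],loss="soft_l1",f_scale=.004,x_scale=.01).x
    print(nm,r.round(4),"rel yaw",round(r[2]-YAW,3),"z exp",z)
def kn(p,X):
    l=loc(X,*p);return np.minimum.reduce([X[:,2]-.061,ring(l,(0,0),-1,.022,.061,.074),box(l,-.021,.021,-.0065,.0065,.074,.101)])
k=Xs["top"];k=k[(np.hypot(k[:,0]-.5187,k[:,1]+.1675)<.04)&(k[:,2]>.05)&(k[:,2]<.115)];print(fit(kn,[.5187,-.1675,-.12],k))
b=cv2.imread("pics/top7.png")[180:280,290:410];b=cv2.resize(b,None,fx=6,fy=6,interpolation=cv2.INTER_CUBIC);cv2.imwrite("pics/c7.png",(255*(b/255.)**.6).astype(np.uint8)[:600])
```

```text
clear | t 94.6 z 0.1457 F [ 0.4 -0.7 -0. ] w 0.0349
1 [ 0.6025  0.0507 -1.675   0.0629] rel yaw -1.555 z exp 0.062
3 [ 0.4879  0.0637 -1.7389  0.0628] rel yaw -1.619 z exp 0.062
4 [ 0.4747 -0.05   -1.6511  0.0629] rel yaw -1.531 z exp 0.062
tray [ 0.4654 -0.3767 -0.2921  0.0045] rel yaw -0.172 z exp 0.003
tray [ 0.5846 -0.3762 -0.1498  0.004 ] rel yaw -0.03 z exp 0.003
(array([ 0.51859294, -0.16647054, -0.17980502]), np.float64(0.0023131519940136867))
```

View pics/c7.png

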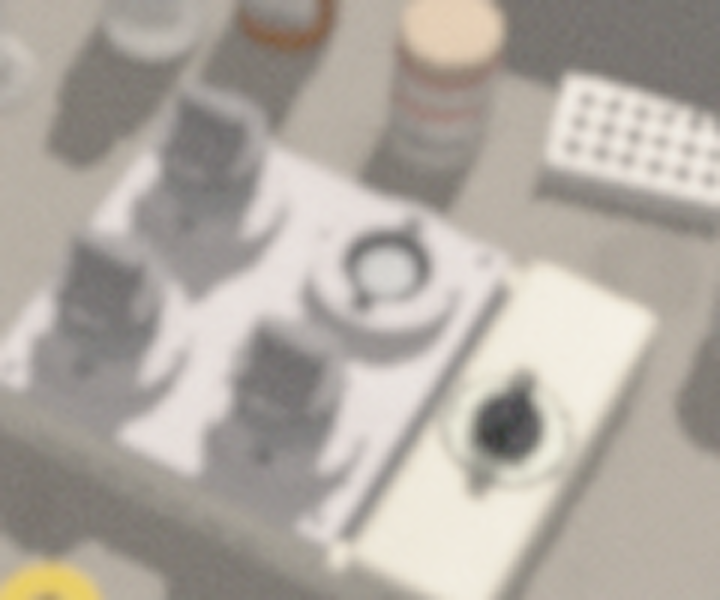

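```bash
python3 -c "
from plant import ctrl
ctrl.sign_off();print(ctrl.current_time_s())"
```

```text
the job is handed in; nothing more can be done
the job is handed in; nothing more can be done
```

I did the whole job in the order asked and handed it in at about 95 s of the 210 s.

- **Finished jars:** I unlocked the two still in the shaker (stations 4 and 2). Both now stand upright in the steel tray.
- **Waiting jars:** All three are locked into stations 3, 1 and 4; station 2 is free. One jar had been knocked about 4–5 cm aside during the run, so I measured it again before grasping it. Each locked jar held an upward tug of about 21–23 N. In the last pictures all three stand about 7 mm above the socket floor, within 3° of the quarter turn.
- **Run counter:** I turned it counter-clockwise until the torque jumped from about 0 to 0.23 N m, at the predicted zero angle. The last picture shows the bar in line with the pin.

**Checks that disagreed:** The final depth fit of the knob read about 0.06 rad off zero. I took that as depth noise, because the torque clearly showed the stop. The depth fit for one tray jar showed it turned about 10° from how I set it down, but it is upright. I did not measure the orange look-alikes or other things on the bench again; nothing looked disturbed in the last pictures.

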